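# Empty the bead tumbler into its tray

### The arm

A 6-joint arm with a two-finger parallel gripper is mounted at the origin on the work surface. World frame = base frame: x ahead of the robot, y to its left, z up, the work surface at z = 0. Lengths are in m, angles in degrees, forces in N, time in s.
With the tool pointing down it reaches from about 0.375 to 0.9 m from the base axis. Payload 3.1 kg.
Tool frame: the origin (TCP) lies on the centre line of the jaws, within the pads' length; the fingertips stand 14 mm ahead of it and the grasp point (between the pads) lies 5 mm behind it (bot.tips_ahead is the distance from the TCP to the fingertips, in m); z points along the fingers, y is the line along which they close (so a half turn about z gives the same grasp; the last joint's range is limited). The gripper opens to 87 mm and grips with 3 to 60 N. Pads are 19 mm wide; open, the fingers measure 117 mm over their backs; the gripper's body (75 mm by 190 mm) begins 51 mm behind the grasp point.
Start: joints at [-73.596, 30.224, 82.088, -0, 67.689, -10.227], TCP at [0.28, -0.559, 0.237] pointing down, gripper open.
Joint ranges: [-176.69, 176.69], [-43.24, 126.21], [12.49, 139.97], [-82, 262], [0, 151.66], [-163.58, 163.58]. Speed limits (degrees/s): [159.86, 159.86, 180, 180, 180, 180].

### API

Orientations are given as a 3x3 rotation matrix whose columns are the frame's x, y, z axes.
In Python, from rig import bot gives the robot as it stands.
- The arm moves only by the tool play_rows, never from a script. Its argument "moves" is a list that holds one entry, the list of rows, each a list of 6 numbers: the shift along the tool's x, y, z in mm, then the turn, a rotation vector about the tool's x, y, z in rad. A call has 1 to 5 rows; each row shifts and turns the commanded pose from where the row before left it, along the tool's axes as they then stand; what a row does not reach is not made up. A row lasts 1/10 s, in which the tool goes at most 50 mm and 8.59 degrees, less where a joint would pass 70% of its speed; a pose out of reach is approached as far as the arm can. A call with a gripper value outside its range is refused whole. "fingers" is the opening, from -1 (shut) to 1 (fully open), set as the call begins (left out, the last holds). The fingers move at their own pace and stop on an object; the grip force is fixed at half the most. Time passes only in rows, so rows that do not move let the fingers close. It gives the time, the measured TCP pose, the force, the opening and the grip force at its end, in the units of the state.
- bot.read_state(): the state, without advancing time (a new reading comes with each control period).
- bot.capture(name): name is "side" or "top"; returns a dict with "image" (420x560x3 uint8, blue, green, red), "fx", "fy", "cx", "cy" (pixels), "R" (3x3) and "t" (3): a world point X has camera coordinates R X + t. Camera axes: x right, y down, z forward; pixel columns grow to the right and rows downward; lengths in m; the calibration is good to about 2 mm. A picture is of the moment at which its call begins. There is no depth.
- bot.hand_in(): hands the job in; it is judged then, once.
Trained networks look in a picture, given as the dict that the camera call returned (one of the last four; its "shot" number tells which), for a name from the list of things; names that differ only in an ending like _2 or _b are one class to them, and where a whole thing is asked for, a point or a joint stands for the part that bears it (a point fixed in the world has none). Each returns a list of dicts, best first, with "confidence" (0 to 1); they miss things now and then, are a little off and sometimes report something else, mostly with a low value. They report only what shows in the picture. A call takes as long as a camera call.
- bot.search_frame(picture, query): "centre" ([column, row] in pixels, amid what is visible of it).
- bot.silhouettes(picture, query): "pixels" (420x560 bool, what is visible of it) and "centre" ([column, row] in pixels, amid what is visible of it).
- bot.pinpoint(picture, query): "centre" ([column, row] in pixels: a listed point, or the origin of a listed thing).
The state is a dict: "time_s": time; "joint_positions": joint angles; "qvel": joint speeds; "tau": joint torques, N m; "position": TCP position; "tcp_rot": TCP orientation; "force": force on the tool from outside, world axes, zero at the start; "moment": the same for the moment, N m; "opening": opening from 0.0 (shut) to 1.0 (fully open); "grasp_force": force on a finger pad.
Only numpy, scipy, OpenCV 4.12 (cv2) and the standard library are available. Lean on these libraries where they do the work, as an engineer would, in place of code of your own. Each camera call takes 0.05 s, during which the arm holds its last target. There are 200 camera calls.

### The job

Bring the two-handled yellow tray under the bead tumbler so that it sits flat on the table, squarely and centred beneath the clear barrel; then turn the barrel by its pegged handwheel until its open slot faces straight down and all three beads have dropped into the tray. Leave it so, with the tray centred underneath, and do not disturb the white tub, the paint bottle or the mug.

Things in the scene. Friction and masses are not known exactly. Their poses are not given: they have to be found in the camera images.
- stand: Blue stand of the tumbler, fixed. Origin on the table midway between its two uprights, below the barrel's middle. x runs along the axle, away from the handwheel (which faces the robot, within 0.25 rad), z up. Uprights 12 mm thick, 44 mm wide, 162 mm tall at x = -90 and +90 mm; feet 10 mm high, at |x| 81 to 111 mm and |y| up to 40 mm: the passage along y between them is 162 mm wide.
- barrel_centre (a point): Middle of the clear barrel, on its level axle, 150 mm above the stand's origin; fixed. The barrel is 104 mm long and 112 mm across its end discs (inside 92 mm long, 100 mm across); its underside is 94 mm above the table.
- barrel (a joint): Angle of barrel and handwheel (one rigid part), rad: 0 = slot straight up, +3.14 or -3.14 = straight down. Growing values turn about the stand's +x: the slot goes from the top over the stand's -y side to the bottom (negative: over +y). Starts between -1 and 1; end stops at -4.2 and 4.2. Stiff: turns at about 0.25 N m (5 N at a peg) and stays where left. Beads fall out some 0.5 rad before straight down.
- port (a point): Middle of the barrel's open slot, at its outer surface, 54 mm from the axle; turns with the barrel. The slot runs the whole inner length of the barrel (92 mm), is about 46 mm wide and has red edges.
- wheel_centre (a point): Centre of the handwheel's circle of pegs, on the axle, half-way along the pegs, 122 mm from the barrel's middle; fixed. The handwheel: an aluminium disc 116 mm across, its peg face 18 mm beyond this point towards the stand's +x. Six pegs, 12 mm thick, 36 mm long, parallel to the axle, stick out towards -x every 60 degrees at 52 mm radius. Push them down from above with closed fingers, or pinch them.
- red_peg (a point): Centre of the one red peg (the others are black), half-way along it. It lies in the same direction from the axle as the slot; turns with the barrel.
- tray: Loose yellow tray, 130 mm (x) by 150 mm (y), 38 mm high, walls 4 mm, open on top, about 0.4 kg (0.28 to 0.56), flat on the table to the left or right of the stand. Origin under its centre, z up. It is alike either way round: at both y ends a dark bar handle.
- handle_a (a point): Middle of the tray's handle bar at its +y end: a round bar 12 mm thick, 70 mm long parallel to the tray's x, 130 mm from the tray's centre, its middle 32 mm above the table, with 49 mm free between bar and tray wall.
- handle_b (a point): Middle of the same handle bar at the tray's -y end.
- bead0_center (a point): Centre of the dark brown bead: a ball of 28 mm diameter, 12 g, that rolls freely and starts loose at the bottom inside the barrel.
- bead1_center (a point): Centre of the green bead: a ball of 28 mm diameter, 12 g, that rolls freely and starts loose at the bottom inside the barrel.
- bead2_center (a point): Centre of the orange bead: a ball of 28 mm diameter, 12 g, that rolls freely and starts loose at the bottom inside the barrel.
- tub: Loose white open tub, bystander, about 90 mm across and 80 mm high, on the other side of the stand from the tray; origin under its centre, z up.
- paint: Loose blue paint bottle with black cap, bystander, 48 mm across and 120 mm high; origin under its centre, z up.
- mug: Loose white mug, bystander, 72 mm across and 85 mm high, its handle to its +y; origin under its centre, z up.

How it is judged (in metres and radians):
On the way, in this order (a step that is already met when the one before it is completed fails the run):
1. the tray sits flat, square and centred under the barrel (x of tray in the frame of stand between -0.022 and 0.022 m and y of tray in the frame of stand between -0.03 and 0.03 m and height (world z) of tray below 0.01 m and angle between the y axis of tray and the y axis of stand, either way round below 0.2 rad), for 0.2 s.
2. with the tray under it, the barrel is turned until the slot faces down and the three beads are in the tray (all of step 1 and x of bead0_center in the frame of tray between -0.064 and 0.064 m and y of bead0_center in the frame of tray between -0.074 and 0.074 m and z of each of bead0_center, bead1_center, bead2_center in the frame of tray below 0.05 m and x of bead1_center in the frame of tray between -0.064 and 0.064 m and y of bead1_center in the frame of tray between -0.074 and 0.074 m and x of bead2_center in the frame of tray between -0.064 and 0.064 m and y of bead2_center in the frame of tray between -0.074 and 0.074 m and (value of joint barrel between 2.7916 and 3.4916 rad or value of joint barrel between -3.4916 and -2.7916 rad)), for 0.2 s.
At the end, for the whole second after the job is handed in: The slot faces straight down within 0.35 rad and the barrel is still; all three beads lie inside the tray; the tray rests flat on the table under the barrel, its centre within 22 mm along the axle and 30 mm across it of the stand's middle, square to the stand within 0.2 rad (all of step 2 and linear speed of tray below 0.02 m/s and velocity of joint barrel between -0.05 and 0.05 rad/s); the robot touches nothing.
It fails at once if the white tub is pushed more than 30 mm or tipped (distance of tub from where it was at the start of the episode above 0.03 m or angle between tub's own z axis and vertical above 0.3 rad).
It fails at once if the paint bottle is pushed more than 30 mm or tipped (distance of paint from where it was at the start of the episode above 0.03 m or angle between paint's own z axis and vertical above 0.3 rad).
It fails at once if the mug is pushed more than 30 mm or tipped (distance of mug from where it was at the start of the episode above 0.03 m or angle between mug's own z axis and vertical above 0.3 rad).
It also fails if it takes over 64 s, if anything falls off the work surface, if the arm or the gripper's body presses on something with over 40 N, if the wrist force passes 120 N, or if a joint passes its speed limit or range.

## Working session

There is one attempt and no reset: what is moved stays moved. The work goes in short steps, Python scripts to look and compute and a tool call to move; the robot and the scene stay as the last step left them, time stands still between calls to the robot, and variables do not carry over. Pictures are saved under pics/ and viewed, at most 10 in all, crops included, and the job is handed in when it is done.

Besides the shell and the picture viewer there is one more tool, called by a JSON object that holds its "op" and its "data". play_rows: Moves the arm, as the interface text tells. Its arguments: {"type":"object","properties":{"moves":{"type":"array","items":{"type":"array","items":{"type":"array","items":{"type":"number"}}}},"fingers":{"type":"number"}},"required":["moves"]}

```bash
mkdir -p pics; ls
python3 - <<'E'
from rig import bot
import cv2,numpy as np
s=bot.read_state();print(s['time_s'],s['position'],s['tcp_rot'])
ims=[]
for n in('side','top'):
    p=bot.capture(n);ims.append(p['image'])
    C=-p['R'].T@p['t'] if hasattr(p['R'],'T') else -np.array(p['R']).T@np.array(p['t'])
    print(n,p['fx'],C.round(3))
    for q in['stand','barrel_centre','port','wheel_centre','red_peg','tray','handle_a','handle_b','tub','paint','mug','bead0_center']:
        r=bot.pinpoint(p,q)
        print(q,[(np.round(d['centre'],1).tolist(),round(d['confidence'],2)) for d in r[:2]])
    cv2.imwrite(f'pics/{n}0.png',p['image'])
E
```

```text
pics
0.0 [ 0.27996065 -0.55800996  0.23558299] [[ 8.93923646e-01  4.48218837e-01 -6.23468973e-04]
 [ 4.48219119e-01 -8.93921338e-01  2.06474485e-03]
 [ 3.68125317e-04 -2.12517496e-03 -9.99997674e-01]]
side 441.55439512030097 [0.273 0.827 0.804]
stand []
barrel_centre [([290.5, 189.6], 0.7)]
port [([290.7, 169.0], 0.84)]
wheel_centre [([335.9, 189.3], 0.56), ([337.7, 175.0], 0.37)]
red_peg []
tray [([329.2, 196.8], 0.68)]
handle_a [([320.3, 211.1], 0.69), ([336.3, 165.9], 0.58)]
handle_b [([320.3, 211.1], 0.69), ([336.3, 165.9], 0.58)]
tub [([266.7, 309.8], 0.76), ([334.9, 167.3], 0.69)]
paint [([258.8, 184.5], 0.83)]
mug [([334.7, 188.5], 0.65), ([201.4, 268.7], 0.64)]
bead0_center []
top 458.1988290836629 [ 0.55  -0.005  1.203]
stand [([292.1, 219.8], 0.84)]
barrel_centre [([296.4, 215.9], 0.67)]
port [([290.1, 213.7], 0.83), ([295.3, 215.0], 0.4)]
wheel_centre [([302.4, 268.3], 0.79)]
red_peg [([208.9, 162.5], 0.28)]
tray [([368.4, 239.3], 0.78), ([296.7, 231.0], 0.5)]
handle_a [([321.7, 240.0], 0.87), ([424.2, 232.0], 0.64)]
handle_b [([321.7, 240.0], 0.87), ([424.2, 232.0], 0.64)]
tub [([184.8, 240.0], 0.82)]
paint [([360.7, 157.4], 0.7), ([295.8, 225.5], 0.28)]
mug [([207.0, 157.2], 0.76)]
bead0_center [([294.9, 232.3], 0.56)]
```

View pics/side0.png

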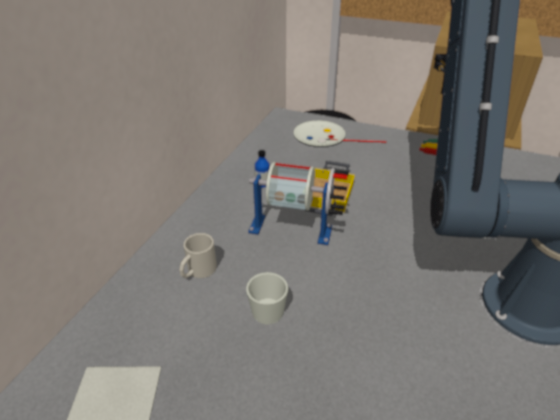

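View pics/top0.png

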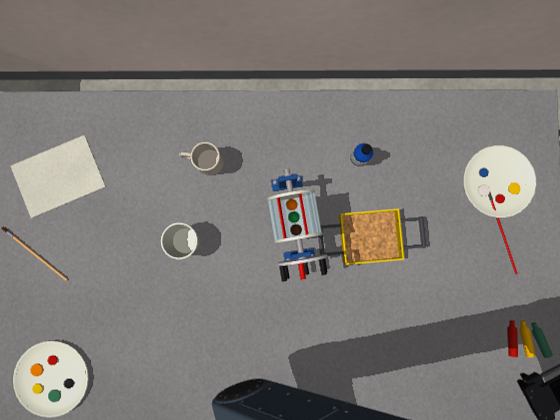

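```bash
cat > h.py <<'E'
from rig import bot
import numpy as np, cv2
def ray(p,px,z):
    "world point at height z seen at pixel px"
    R=np.array(p['R']);t=np.array(p['t']);C=-R.T@t
    d=R.T@np.array([(px[0]-p['cx'])/p['fx'],(px[1]-p['cy'])/p['fy'],1])
    return C+d*(z-C[2])/d[2]
def tri(p,a,q,b):
    "least-squares meeting point of two rays, and their gap"
    A=[];B=[]
    for c,x in((p,a),(q,b)):
        P=np.array(c['R']);t=np.array(c['t'])
        u=(x[0]-c['cx'])/c['fx'];v=(x[1]-c['cy'])/c['fy']
        A+=[P[0]-u*P[2],P[1]-v*P[2]];B+=[u*t[2]-t[0],v*t[2]-t[1]]
    X,r,_,_=np.linalg.lstsq(np.array(A),np.array(B),rcond=None);return X,r
def px(p,X):
    c=np.array(p['R'])@X+np.array(p['t']);return [p['fx']*c[0]/c[2]+p['cx'],p['fy']*c[1]/c[2]+p['cy']]
E
python3 - <<'E'
from h import *
T=bot.capture('top');S=bot.capture('side')
np.set_printoptions(precision=4,suppress=True)
for q,z,a in[('stand',0,(292.1,219.8)),('barrelc',.15,(296.4,215.9)),('wheelc',.15,(302.4,268.3)),('tray',0,(368.4,239.3)),('ha',.032,(321.7,240)),('hb',.032,(424.2,232)),('tub',0,(184.8,240)),('paint',0,(360.7,157.4)),('mug',0,(207,157.2))]:
    print(q,ray(T,a,z))
print(tri(T,(296.4,215.9),S,(290.5,189.6)),tri(T,(302.4,268.3),S,(335.9,189.3)),tri(T,(290.1,213.7),S,(290.7,169)))
E
```

```text
stand [ 0.6013 -0.0374  0.    ]
barrelc [ 0.6038 -0.0433  0.15  ]
wheelc [ 0.4838 -0.0563  0.15  ]
tray [ 0.5492 -0.2372  0.    ]
ha [ 0.548  -0.1118  0.032 ]
hb [ 0.5672 -0.374   0.032 ]
tub [0.5495 0.2439 0.    ]
paint [ 0.766  -0.2202  0.    ]
mug [0.7681 0.187  0.    ]
(array([ 0.6048, -0.0439,  0.1337]), array([0.])) (array([ 0.4862, -0.0553,  0.159 ]), array([0.])) (array([ 0.6028, -0.0286,  0.2073]), array([0.]))
```

Side: stand around (290,190), tray behind it, tub (267,298), mug (200,256). Top: tumbler at (295,217), wheel toward the robot at (302,270), tray at (373,237) to the right, outer handle at about (427,232), beads visible in the slot.

Run:
```python
from h import *
np.set_printoptions(precision=4,suppress=True)
T=bot.capture('top')
im=T['image']
cv2.imwrite('pics/c1.png',cv2.resize(im[160:290,250:440],None,fx=4,fy=4,interpolation=cv2.INTER_CUBIC))
for q,z in(('tray',.038),('stand',.16),('handle_b',.032),('barrel',.15)):
    for d in bot.silhouettes(T,q)[:2]:
        m=d['pixels'].astype(np.uint8);c,_=cv2.findContours(m,0,2);c=max(c,key=cv2.contourArea)
        b=cv2.boxPoints(cv2.minAreaRect(c));print(q,d['confidence'],m.sum(),b.round(1).tolist());W=np.array([ray(T,x,z)[:2] for x in b]);print(W.tolist(),W.mean(0),np.linalg.norm(W-np.roll(W,1,0),axis=1))
```

```text
tray 0.92 3754 [[315.79998779296875, 214.3000030517578], [422.70001220703125, 204.60000610351562], [427.3999938964844, 256.6000061035156], [320.5, 266.29998779296875]]
[[0.6134047159632997, -0.09669508683193084], [0.637087516245305, -0.3699079642235435], [0.504802792663713, -0.3788753377738623], [0.48155843318297564, -0.10748564519448199]] [ 0.5592 -0.2382] [0.1323 0.2742 0.1326 0.2724]
tray 0.36 2876 [[263.5, 184.10000610351562], [311.3999938964844, 175.6999969482422], [324.20001220703125, 247.89999389648438], [276.20001220703125, 256.3999938964844]]
[[0.6911395378600428, 0.03621343206035726], [0.7124097287752457, -0.0864715117144686], [0.5279420482566255, -0.11725683169811701], [0.5071430721400461, 0.004330250641600875]] [ 0.6097 -0.0408] [0.1867 0.1245 0.187  0.1234]
stand 0.63 3134 [[262.79998779296875, 172.6999969482422], [310.0, 164.8000030517578], [328.1000061035156, 273.79998779296875], [280.8999938964844, 281.70001220703125]]
[[0.7027110832992345, 0.033428617360658476], [0.7204599122432924, -0.07488277207364838], [0.471762558773586, -0.11395565686962825], [0.4546090136531109
[... 533 characters left out ...]
030517578], [426.3999938964844, 257.20001220703125], [324.20001220703125, 265.5]]
[[0.6154809746720553, -0.10803963726393921], [0.6356512581730931, -0.3704545214106592], [0.5030282460027101, -0.37815395881812236], [0.4832435113918134, -0.11749097913403331]] [ 0.5594 -0.2435] [0.1326 0.2632 0.1328 0.2614]
barrel 0.75 2609 [[265.1000061035156, 183.39999389648438], [311.70001220703125, 176.1999969482422], [322.79998779296875, 248.3000030517578], [276.20001220703125, 255.5]]
[[0.6793522934487894, 0.028423988197765367], [0.695593255780921, -0.07938065816531313], [0.5290895505347804, -0.10342439063711023], [0.5132167321440211, 0.0034064671532431706]] [ 0.6043 -0.0377] [0.168  0.109  0.1682 0.108 ]
```

View pics/c1.png

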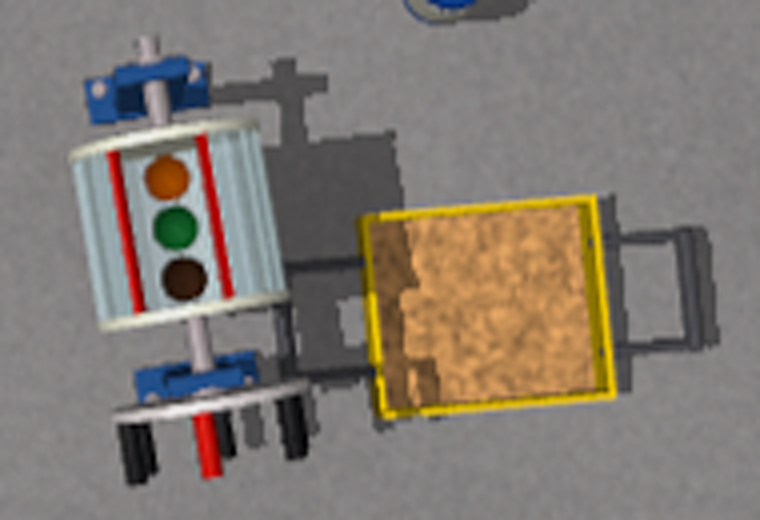

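Crop: axle runs (150,40)–(203,340), which gives a stand yaw of about +0.163 rad. Tray yaw is about +0.08, and the outer handle bar spans (690,228)–(698,350). I'll pinch the outer bar with a 30° tilt so the gripper body stays clear of the barrel.

```bash
cat >> h.py <<'E'
from scipy.spatial.transform import Rotation as Ro
def tool(yaw,th):
    c,s=np.cos(th),np.sin(th);ty=np.array([-np.sin(yaw),np.cos(yaw),0]);z=np.array([0,0,1.])
    Y=-(c*ty+s*z);Z=s*ty-c*z
    return np.c_[np.cross(Y,Z),Y,Z]
def plan(P,R):
    s=bot.read_state();R0=np.array(s['tcp_rot']);d=np.array(P)-s['position']
    print('t',s['time_s'],'pos',np.round(s['position'],4),'rotvec',Ro.from_matrix(R0.T@R).as_rotvec().round(4),'shift after turn mm',(R.T@d*1000).round(1),'shift now',(R0.T@d*1000).round(1),'F',np.round(s['force'],1),'op',s['opening'])
E
python3 - <<'E'
from h import *
R=tool(.08,np.radians(30));b=np.array([.568,-.373,.032])
plan(b-.1*R[:,2],R)
E
```

```text
t 1.65 pos [ 0.2802 -0.5587  0.2365] rotvec [0.517  0.1007 0.3759] shift after turn mm [301.7 -38.1 158.2] shift now [321.8   9.4 117.9] F [-0.1  0.   0.5] op 0.9992559948123368
```

{"op": "play_rows", "data": {"moves": [[[30,0,0,0.103,0.02,0.075],[30,0,0,0.103,0.02,0.075],[30,0,0,0.103,0.02,0.075],[30,0,0,0.103,0.02,0.075],[30,0,0,0.103,0.02,0.075]]], "fingers": -0.45}}

```text
time_s: 2.15
position: [0.4236, -0.5127, 0.2396]
tcp_rot: [[0.997, 0.068, -0.04], [0.079, -0.863, 0.499], [-0.001, -0.501, -0.866]]
force: [-0.2, -0.1, 0.2]
opening: 0.631
grasp_force: 0.0
```

Run:
```python
from h import *
R=tool(.08,np.radians(30));b=np.array([.568,-.373,.032])
plan(b-.1*R[:,2],R)
```

```text
t 2.15 pos [ 0.4236 -0.5127  0.2396] rotvec [-0.0009  0.0002 -0.0013] shift after turn mm [155.1  -6.8 143.6] shift now [155.1  -6.9 143.6] F [-0.2 -0.1  0.2] op 0.6308436248807164
```

{"op": "play_rows", "data": {"moves": [[[31,-1,29,0,0,0],[31,-1,29,0,0,0],[31,-2,29,0,0,0],[31,-2,29,0,0,0],[31,-1,28,0,0,0]]]}}

```text
time_s: 2.65
position: [0.5714, -0.422, 0.1164]
tcp_rot: [[0.997, 0.07, -0.041], [0.081, -0.864, 0.497], [-0.0, -0.498, -0.867]]
force: [0.6, -0.5, 0.2]
opening: 0.29
grasp_force: 0.0
```

Run:
```python
from h import *
R=tool(.08,np.radians(30));b=np.array([.568,-.373,.032])
plan(b-.1*R[:,2],R)
im=[]
for n in('top','side'):
    p=bot.capture(n);u,v=map(int,px(p,b));im.append(cv2.resize(p['image'][v-45:v+45,u-65:u+65],None,fx=4.5,fy=3.3*4.5/4.5))
cv2.imwrite('pics/c2.png',np.vstack(im)[:600])
```

```text
t 2.65 pos [ 0.5714 -0.422   0.1164] rotvec [0.002  0.0007 0.0007] shift after turn mm [ 0.6 -0.3 -2.4] shift now [ 0.6 -0.3 -2.4] F [ 0.6 -0.5  0.2] op 0.28967789231943053
```

View pics/c2.png

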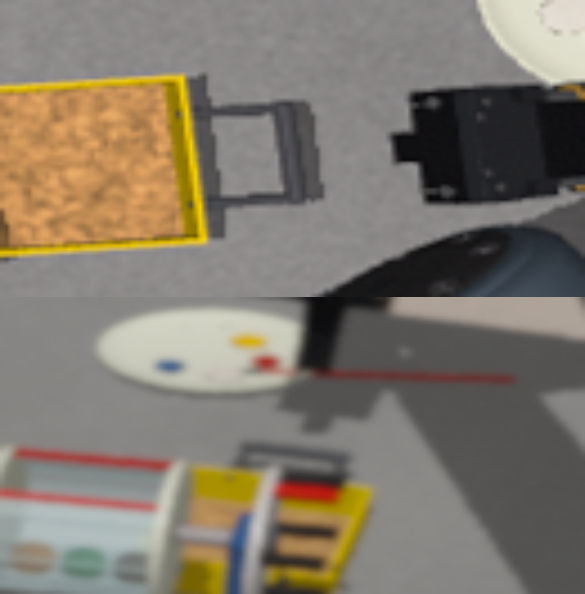

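The finger (400,148) lines up with the bar's middle (290,150). Going in.

{"op": "play_rows", "data": {"moves": [[[0,0,25,0,0,0],[0,0,25,0,0,0],[0,0,25,0,0,0],[0,0,20,0,0,0],[0,0,0,0,0,0]]]}}

```text
time_s: 3.25
position: [0.5645, -0.3736, 0.0331]
tcp_rot: [[0.997, 0.069, -0.045], [0.082, -0.862, 0.501], [-0.004, -0.503, -0.865]]
force: [-0.7, -0.3, -0.0]
opening: 0.276
grasp_force: 0.0
```

{"op": "play_rows", "data": {"moves": [[[0,0,0,0,0,0],[0,0,0,0,0,0],[0,0,0,0,0,0],[0,0,0,0,0,0]]], "fingers": -1}}

```text
time_s: 3.65
position: [0.5666, -0.3752, 0.0371]
tcp_rot: [[0.997, 0.071, -0.04], [0.081, -0.863, 0.498], [0.001, -0.5, -0.866]]
force: [-0.4, 4.9, 5.4]
opening: 0.125
grasp_force: 30.0
```

{"op": "play_rows", "data": {"moves": [[[15,0.5,-0.3,0,-0.008,-0.014],[20,0.5,-0.3,0,-0.009,-0.015],[20,0.5,-0.3,0,-0.009,-0.015],[20,0.5,-0.3,0,-0.008,-0.014],[14,0.4,-0.2,0,-0.008,-0.014]]]}}

```text
time_s: 4.15
position: [0.6543, -0.3704, 0.037]
tcp_rot: [[0.986, 0.143, -0.086], [0.167, -0.857, 0.488], [-0.004, -0.496, -0.868]]
force: [-7.2, -1.2, 6.9]
opening: 0.128
grasp_force: 30.6
```

```bash
cat >> h.py <<'E'
def tray(n):
    T=bot.capture('top');c=T['image'];cv2.imwrite(f'pics/{n}.png',cv2.resize(c[160:290,250:440],None,fx=4,fy=4,interpolation=cv2.INTER_CUBIC))
    for q in('tray','handle_a'):print(q,[(np.round(ray(T,d['centre'],0 if q=='tray' else .032),4),round(d['confidence'],2)) for d in bot.pinpoint(T,q)[:3]])
    d=bot.silhouettes(T,'tray')[0];m=d['pixels'].astype(np.uint8);cs,_=cv2.findContours(m,0,2);k=max(cs,key=cv2.contourArea);print(d['confidence'],cv2.minAreaRect(k))
    return T
E
python3 - <<'E'
from h import *
np.set_printoptions(precision=4,suppress=True)
tray('c3');s=bot.read_state();print(s['time_s'],s['position'],s['force'],s['opening'])
E
```

```text
tray [(array([ 0.6215, -0.2394,  0.    ]), 0.91)]
handle_a [(array([ 0.609 , -0.1211,  0.032 ]), 0.88), (array([ 0.6589, -0.3638,  0.032 ]), 0.8)]
0.85 ((367.6000061035156, 209.19998168945312), (51.84637451171875, 99.5710678100586), 77.47119140625)
4.35 [ 0.6561 -0.3699  0.0373] [-1.5757  0.4568  6.3288] 0.12426511261009167
```

View pics/c3.png

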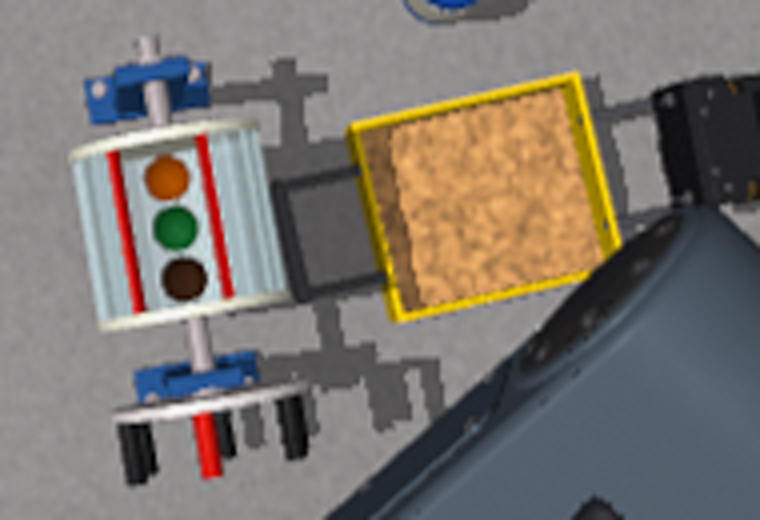

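Tray is now at about stand x −4, y −205 mm, yaw about 0.05 too large (its edge runs (350,125)–(576,73)). Pushing in with a small counter-turn.

{"op": "play_rows", "data": {"moves": [[[-1,-14,8,0,0.005,0.0086],[-1,-18,10.4,0,0.005,0.0086],[-1,-18,10.4,0,0.005,0.0086],[-1,-18,10.4,0,0.005,0.0086],[-1,-14,8,0,0.005,0.0086]]]}}

```text
time_s: 4.85
position: [0.6396, -0.2813, 0.038]
tcp_rot: [[0.994, 0.101, -0.047], [0.111, -0.868, 0.483], [0.008, -0.486, -0.874]]
force: [1.1, -7.4, 7.3]
opening: 0.13
grasp_force: 30.0
```

Run:
```python
from h import *
np.set_printoptions(precision=4,suppress=True)
T=tray('c4');s=bot.read_state();print(s['time_s'],s['position'],s['force'],s['opening'])
p=bot.capture('side')
a=cv2.imread('pics/c4.png')
b=cv2.resize(p['image'][100:260,200:460],(760,468))
cv2.imwrite('pics/c4.png',cv2.resize(np.vstack([a,b]),(460,600)))
```

```text
tray [(array([ 0.6218, -0.1488,  0.    ]), 0.73), (array([ 0.6092, -0.0374,  0.    ]), 0.4)]
handle_a []
0.65 ((341.0692443847656, 208.55386352539062), (51.47441482543945, 68.96331787109375), 82.87498474121094)
5.05 [ 0.6386 -0.2776  0.0377] [-0.0956 -1.0547  5.6969] 0.12752390763770374
```

View pics/c4.png

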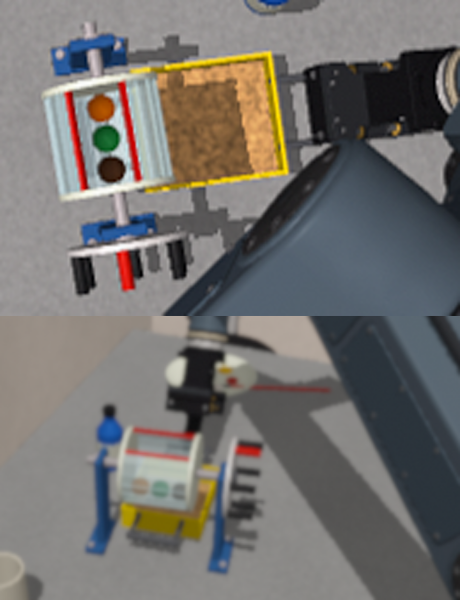

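Tray yaw is about 0.135 and it is centred in the passage (right wall (272,53)–(287,170)). 110 mm to go.

{"op": "play_rows", "data": {"moves": [[[-1.3,-14,8.1,0,-0.003,-0.005],[-1.3,-17,9.8,0,-0.003,-0.005],[-1.3,-17,9.8,0,-0.003,-0.005],[-1.3,-17,9.8,0,-0.003,-0.005],[-1.3,-10,5.8,0,-0.003,-0.005]]]}}

```text
time_s: 5.6
position: [0.6237, -0.196, 0.0379]
tcp_rot: [[0.99, 0.127, -0.061], [0.141, -0.865, 0.482], [0.009, -0.486, -0.874]]
force: [1.9, -9.6, 10.2]
opening: 0.127
grasp_force: 30.0
```

Run:
```python
from h import *
np.set_printoptions(precision=4,suppress=True)
s=bot.read_state();print(s['time_s'],s['position'],s['force'],s['opening'])
R=np.array(s['tcp_rot']);b=s['position']+.003*R[:,2]-[.603,-.039,0]
a=.163;print('bar stand frame',b[0]*np.cos(a)+b[1]*np.sin(a),-b[0]*np.sin(a)+b[1]*np.cos(a),np.arctan2(R[1,0],R[0,0]))
```

```text
5.6 [ 0.6237 -0.196   0.0379] [ 1.8889 -9.5832 10.1831] 0.12723484889103825
bar stand frame -0.004979239757746459 -0.15680595687136348 0.14136054763577027
```

{"op": "play_rows", "data": {"moves": [[[-0.2,-10,5.8,0,0,0],[-0.2,-10,5.8,0,0,0],[0,0,0,0,0,0],[0,0,0,0,0,0]]]}}

```text
time_s: 6.0
position: [0.6198, -0.1721, 0.0376]
tcp_rot: [[0.99, 0.127, -0.062], [0.141, -0.863, 0.486], [0.008, -0.49, -0.872]]
force: [2.2, -4.0, 8.1]
opening: 0.124
grasp_force: 30.0
```

Run:
```python
from h import *
np.set_printoptions(precision=4,suppress=True)
T=tray('c5');s=bot.read_state();print(s['time_s'],s['position'],s['force'],s['opening'])
R=np.array(s['tcp_rot']);b=s['position']+.003*R[:,2]-[.603,-.039,0]
a=.163;print('bar stand frame',b[0]*np.cos(a)+b[1]*np.sin(a),-b[0]*np.sin(a)+b[1]*np.cos(a),np.arctan2(R[1,0],R[0,0]))
p=bot.capture('side');im=cv2.imread('pics/c5.png')
b=cv2.resize(p['image'][130:260,220:410],(760,520))
print([d for d in bot.pinpoint(p,'handle_a')[:2]])
cv2.imwrite('pics/c5.png',cv2.resize(np.vstack([im,b]),(438,600)))
```

```text
tray []
handle_a [(array([0.5874, 0.0826, 0.032 ]), 0.95)]
0.61 ((263.009765625, 230.6003875732422), (57.26969909667969, 40.831356048583984), 55.3758430480957)
6.2 [ 0.6198 -0.1722  0.0375] [ 1.4065 -2.8652  9.6294] 0.12244342962584641
bar stand frame -0.004984759958957384 -0.13265107360934109 0.1408826806198191
[{'centre': [282.9, 254.2], 'confidence': 0.91}, {'centre': [298.1, 196.3], 'confidence': 0.72}]
```

View pics/c5.png

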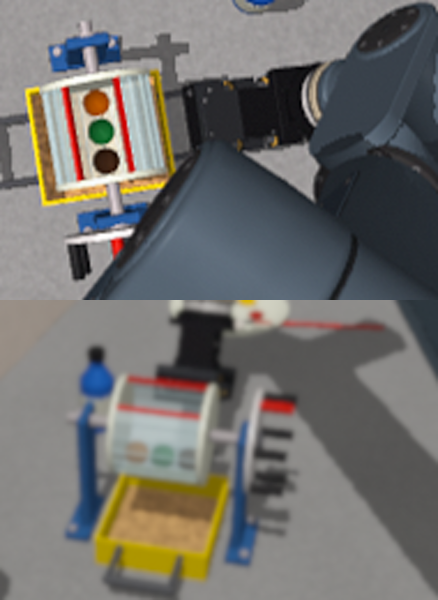

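Both handles measure well: the tray centre is at about (0,−5) mm in the stand frame and square within 0.04 rad. Next I'll release, back off, and pinch the handwheel pegs from the same side.

{"op": "play_rows", "data": {"moves": [[[0,0,0,0,0,0],[0,0,0,0,0,0],[0,0,0,0,0,0],[0,0,-10,0,0,0],[0,0,-20,0,0,0]]], "fingers": -0.5}}

```text
time_s: 6.8
position: [0.6165, -0.1813, 0.0598]
tcp_rot: [[0.99, 0.123, -0.076], [0.144, -0.857, 0.495], [-0.004, -0.501, -0.866]]
force: [-0.1, -0.9, 0.1]
opening: 0.251
grasp_force: 0.0
```

{"op": "play_rows", "data": {"moves": [[[0,0,-30,0,0,0],[0,0,-40,0,0,0],[0,0,-40,0,0,0],[0,0,-40,0,0,0],[0,0,0,0,0,0]]]}}

```text
time_s: 7.3
position: [0.6314, -0.2614, 0.1968]
tcp_rot: [[0.99, 0.127, -0.062], [0.141, -0.863, 0.485], [0.008, -0.489, -0.872]]
force: [-0.2, -0.7, 0.7]
opening: 0.25
grasp_force: 0.0
```

```bash
cat >> h.py <<'E'
a=.163;SC=np.array([.603,-.039,0]);SX=np.array([np.cos(a),np.sin(a),0]);SY=np.array([-np.sin(a),np.cos(a),0])
WC=SC-.122*SX+[0,0,.15]
def peg(phi):
    "peg centre, phi degrees from the top towards stand -y"
    f=np.radians(phi);return WC+.052*(-np.sin(f)*SY+np.cos(f)*np.array([0,0,1]))
E
python3 - <<'E'
from h import *
np.set_printoptions(precision=4,suppress=True)
R=tool(a,np.radians(35))
plan(peg(52)-.004*SX-.09*R[:,2],R)
T=bot.capture('top');S=bot.capture('side')
for p in(T,S):
  for q in('red_peg','wheel_centre','port','handle_a'):
    print(p is T,q,[(d['centre'],round(d['confidence'],2)) for d in bot.pinpoint(p,q)[:2]])
ims=[]
for p in(T,S):
    im=p['image'].copy();u,v=map(int,px(p,WC))
    im=cv2.resize(im[v-35:v+35,u-45:u+45],None,fx=6,fy=6,interpolation=cv2.INTER_CUBIC)
    for k in range(6):
        for e in(-.018,.018):
            x=px(p,peg(-7.5+60*k)+e*SX);cv2.circle(im,(int((x[0]-u+45)*6),int((x[1]-v+35)*6)),3,(0,255,0) if k else (255,0,255),-1)
    ims.append(im)
cv2.imwrite('pics/c6.png',cv2.resize(np.vstack(ims),None,fx=.71,fy=.71))
E
```

```text
t 7.3 pos [ 0.6314 -0.2614  0.1968] rotvec [ 0.1001 -0.0186 -0.0142] shift after turn mm [-117.9 -141.5   27.2] shift now [-120.3 -141.7   10.8] F [-0.2 -0.7  0.7] op 0.25006085129894057
True red_peg [([300.5, 269.9], 0.89), ([186.4, 240.0], 0.55)]
True wheel_centre [([302.3, 269.1], 0.74)]
True port [([289.6, 216.1], 0.76)]
True handle_a [([342.3, 214.1], 0.8), ([246.0, 223.9], 0.62)]
False red_peg [([337.7, 176.3], 0.75)]
False wheel_centre [([339.1, 190.2], 0.96)]
False port [([289.0, 168.5], 0.65)]
False handle_a [([279.7, 252.7], 0.88), ([296.3, 196.0], 0.81)]
```

View pics/c6.png

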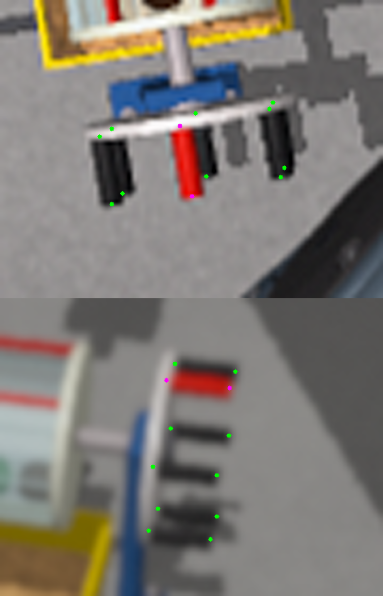

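The predicted peg dots coincide with the pegs in both views (red peg at (187,165) top, (200,385) side), so the barrel angle is about −0.13. Moving to the peg at 52°.

{"op": "play_rows", "data": {"moves": [[[0,0,0,0.1,-0.019,-0.014],[-39,0,0,0,0,0],[-40,-30,5,0,0,0],[-39,-40,10,0,0,0],[0,-40,10,0,0,0]]]}}

```text
time_s: 8.3
position: [0.4972, -0.1768, 0.2336]
tcp_rot: [[0.987, 0.123, -0.105], [0.161, -0.802, 0.575], [-0.013, -0.585, -0.811]]
force: [2.1, 0.2, 0.2]
opening: 0.246
grasp_force: 0.0
```

Run:
```python
from h import *
R=tool(a,np.radians(35))
plan(peg(52)-.004*SX-.003*R[:,2],R)
```

```text
t 8.3 pos [ 0.4972 -0.1768  0.2336] rotvec [-0.0136  0.0104 -0.0085] shift after turn mm [  0.8 -34.2  83.9] shift now [  1.4 -33.   84.3] F [2.1 0.2 0.2] op 0.2456540363447895
```

{"op": "play_rows", "data": {"moves": [[[0,-31.5,0,0,0,0],[0,0,0,0,0,0],[0,0,0,0,0,0]]]}}

```text
time_s: 8.6
position: [0.4972, -0.1517, 0.2524]
tcp_rot: [[0.986, 0.13, -0.103], [0.166, -0.804, 0.571], [-0.008, -0.581, -0.814]]
force: [0.1, -1.0, -0.2]
opening: 0.247
grasp_force: 0.0
```

Run:
```python
from h import *
R=tool(a,np.radians(35))
plan(peg(52)-.004*SX-.003*R[:,2],R)
```

```text
t 8.6 pos [ 0.4972 -0.1517  0.2524] rotvec [-0.0086  0.0091 -0.0018] shift after turn mm [-3.3 -3.1 85.1] shift now [-2.5 -2.4 85.2] F [ 0.1 -1.  -0.2] op 0.24697048118924944
```

{"op": "play_rows", "data": {"moves": [[[-3,-2.5,25,0,0,0],[0,0,25,0,0,0],[0,0,20,0,0,0],[0,0,15,0,0,0],[0,0,0,0,0,0]]]}}

```text
time_s: 9.1
position: [0.4838, -0.101, 0.1823]
tcp_rot: [[0.986, 0.126, -0.107], [0.165, -0.801, 0.575], [-0.013, -0.585, -0.811]]
force: [-0.4, -0.2, -0.7]
opening: 0.248
grasp_force: 0.0
```

{"op": "play_rows", "data": {"moves": [[[0,0,0,0,0,0],[0,0,0,0,0,0],[0,0,0,0,0,0],[0,0,0,0,0,0]]], "fingers": -1}}

```text
time_s: 9.5
position: [0.4856, -0.1024, 0.1848]
tcp_rot: [[0.986, 0.129, -0.102], [0.164, -0.804, 0.572], [-0.008, -0.581, -0.814]]
force: [1.2, -1.6, -0.5]
opening: 0.121
grasp_force: 30.0
```

```bash
cat >> h.py <<'E'
def arc(p0,p1,n,R,d=3):
    "tool-frame shifts that carry the peg from p0 to p1"
    P=[R.T@peg(f)*1000 for f in np.linspace(p0,p1,n+1)]
    print(np.round(np.diff(P,axis=0),1).tolist())
def where():
    s=bot.read_state();R=np.array(s['tcp_rot']);v=s['position']+.003*R[:,2]-WC
    print('t',s['time_s'],'phi',np.degrees(np.arctan2(-v@SY,v[2])),'r',np.hypot(v@SY,v[2]),'x',v@SX,'F',np.round(s['force'],1),'op',s['opening'])
E
python3 - <<'E'
from h import *
where();R=tool(a,np.radians(35));arc(52,106,10,R)
E
```

```text
t 9.5 phi 52.19810304034995 r 0.05286156139248298 x -0.004184554157922137 F [ 1.2 -1.6 -0.5] op 0.12132953321210098
[[0.0, 4.6, 1.7], [-0.0, 4.4, 2.1], [0.0, 4.2, 2.5], [-0.0, 4.0, 2.9], [0.0, 3.7, 3.2], [0.0, 3.4, 3.6], [0.0, 3.0, 3.9], [0.0, 2.6, 4.1], [0.0, 2.2, 4.4], [0.0, 1.8, 4.6]]
```

Gripped (opening about 11 mm, r = 52.9 mm). Turning.

{"op": "play_rows", "data": {"moves": [[[0,4.6,1.7,0,0,0],[0,4.4,2.1,0,0,0],[0,4.2,2.5,0,0,0],[0,4,2.9,0,0,0],[0,3.7,3.2,0,0,0]]]}}

```text
time_s: 10.0
position: [0.4868, -0.1103, 0.1647]
tcp_rot: [[0.986, 0.129, -0.102], [0.165, -0.8, 0.577], [-0.007, -0.586, -0.811]]
force: [0.5, 0.9, 10.4]
opening: 0.127
grasp_force: 30.0
```

{"op": "play_rows", "data": {"moves": [[[0,3.4,3.6,0,0,0],[0,3,3.9,0,0,0],[0,2.6,4.1,0,0,0],[0,2.2,4.4,0,0,0],[0,1.8,4.6,0,0,0]]]}}

```text
time_s: 10.5
position: [0.4867, -0.1097, 0.1401]
tcp_rot: [[0.986, 0.13, -0.101], [0.164, -0.801, 0.575], [-0.006, -0.584, -0.812]]
force: [0.2, -0.4, 10.2]
opening: 0.122
grasp_force: 30.0
```

Run:
```python
from h import *
where();R=tool(a,np.radians(35));plan(peg(46)-.004*SX-.06*R[:,2],R)
p=bot.capture('side');print(bot.pinpoint(p,'red_peg')[:2],[px(p,peg(f)) for f in(40,46,52)])
```

```text
t 10.5 phi 104.12420912037314 r 0.050679130697746225 x -0.004246401904680001 F [ 0.2 -0.4 10.2] op 0.12237012642755657
t 10.5 pos [ 0.4867 -0.1097  0.1401] rotvec [-0.0126  0.0064 -0.0021] shift after turn mm [  0.2 -37.5 -90. ] shift now [ -0.4 -38.6 -89.5] F [ 0.2 -0.4 10.2] op 0.12237012642755657
[{'centre': [340.6, 171.7], 'confidence': 0.88}] [[np.float64(341.07356859313023), np.float64(171.31384073620265)], [np.float64(341.1431628187909), np.float64(171.69648920259405)], [np.float64(341.1801904800677), np.float64(172.2931917338188)]]
```

{"op": "play_rows", "data": {"moves": [[[0,0,0,0,0,0],[0,0,0,0,0,0],[0,0,0,0,0,0],[0,0,-20,0,0,0],[0,0,-40,0,0,0]]], "fingers": -0.5}}

```text
time_s: 11.1
position: [0.4899, -0.1421, 0.1856]
tcp_rot: [[0.986, 0.127, -0.11], [0.167, -0.8, 0.577], [-0.015, -0.587, -0.809]]
force: [0.0, -1.2, -0.8]
opening: 0.245
grasp_force: 0.0
```

{"op": "play_rows", "data": {"moves": [[[0,0,-30,0,0,0],[0,-19,0,0,0,0],[0,-19,0,0,0,0],[0,0,0,0,0,0],[0,0,0,0,0,0]]]}}

```text
time_s: 11.6
position: [0.4894, -0.1294, 0.2329]
tcp_rot: [[0.986, 0.129, -0.106], [0.167, -0.802, 0.573], [-0.011, -0.583, -0.813]]
force: [0.4, -0.7, -0.3]
opening: 0.247
grasp_force: 0.0
```

Run:
```python
from h import *
R=tool(a,np.radians(35));plan(peg(45)-.004*SX-.003*R[:,2],R)
T=bot.capture('top');S=bot.capture('side')
for p in(T,S):print([(d['centre'],round(d['confidence'],2)) for d in bot.pinpoint(p,'red_peg')[:2]],np.round([px(p,peg(f)) for f in(38,44,50)],1).tolist())
```

```text
t 11.6 pos [ 0.4894 -0.1294  0.2329] rotvec [-0.0114  0.0112 -0.0024] shift after turn mm [ 0.7 -1.4 54.3] shift now [ 1.3 -0.8 54.3] F [ 0.4 -0.7 -0.3] op 0.24653004599576903
[([320.2, 269.7], 0.74)] [[318.8, 267.6], [320.5, 267.2], [322.0, 266.8]]
[([338.8, 171.5], 0.59), ([199.9, 269.9], 0.34)] [[341.0, 171.2], [341.1, 171.5], [341.2, 172.1]]
```

{"op": "play_rows", "data": {"moves": [[[0,-1,20,0,0,0],[0,0,20,0,0,0],[0,0,14,0,0,0],[0,0,0,0,0,0]]]}}

```text
time_s: 12.2
position: [0.4831, -0.0977, 0.1885]
tcp_rot: [[0.986, 0.127, -0.107], [0.166, -0.801, 0.576], [-0.013, -0.585, -0.811]]
force: [-0.1, -0.8, -0.7]
opening: 0.252
grasp_force: 0.0
```

{"op": "play_rows", "data": {"moves": [[[0,0,0,0,0,0],[0,0,0,0,0,0],[0,0,0,0,0,0],[0,0,0,0,0,0]]], "fingers": -1}}

```text
time_s: 12.6
position: [0.4839, -0.0973, 0.1907]
tcp_rot: [[0.986, 0.128, -0.105], [0.165, -0.8, 0.577], [-0.01, -0.586, -0.81]]
force: [0.2, 6.3, -0.9]
opening: 0.124
grasp_force: 30.0
```

Run:
```python
from h import *
where();R=tool(a,np.radians(35));arc(45,109,10,R)
```

```text
t 12.6 phi 43.581466892694976 r 0.05289252178410786 x -0.0049819728304378134 F [ 0.2  6.3 -0.9] op 0.12435423388567897
[[-0.0, 5.7, 1.3], [0.0, 5.5, 1.9], [-0.0, 5.2, 2.5], [0.0, 4.9, 3.1], [0.0, 4.5, 3.6], [0.0, 4.1, 4.1], [0.0, 3.6, 4.5], [-0.0, 3.1, 4.9], [0.0, 2.5, 5.2], [0.0, 1.9, 5.5]]
```

{"op": "play_rows", "data": {"moves": [[[0,5.7,1.3,0,0,0],[0,5.5,1.9,0,0,0],[0,5.2,2.5,0,0,0],[0,4.9,3.1,0,0,0],[0,4.5,3.6,0,0,0]]]}}

```text
time_s: 13.1
position: [0.4861, -0.1112, 0.1677]
tcp_rot: [[0.986, 0.129, -0.104], [0.165, -0.799, 0.579], [-0.009, -0.588, -0.809]]
force: [-1.2, 2.2, 10.8]
opening: 0.125
grasp_force: 30.0
```

{"op": "play_rows", "data": {"moves": [[[0,4.1,4.1,0,0,0],[0,3.6,4.5,0,0,0],[0,3.1,4.9,0,0,0],[0,2.5,5.2,0,0,0],[0,1.9,5.5,0,0,0]]]}}

```text
time_s: 13.6
position: [0.4859, -0.1103, 0.139]
tcp_rot: [[0.986, 0.129, -0.104], [0.165, -0.8, 0.577], [-0.008, -0.586, -0.81]]
force: [-1.7, 1.8, 11.3]
opening: 0.128
grasp_force: 30.0
```

Run:
```python
from h import *
where();R=tool(a,np.radians(35));plan(peg(48)-.004*SX-.06*R[:,2],R)
```

```text
t 13.6 phi 105.17654650644882 r 0.05142090179803164 x -0.00511117550460393 F [-1.7  1.8 11.3] op 0.1284543118366883
t 13.6 pos [ 0.4859 -0.1103  0.139 ] rotvec [-0.0155  0.0086 -0.0024] shift after turn mm [  1.1 -36.7 -90.2] shift now [  0.2 -38.1 -89.7] F [-1.7  1.8 11.3] op 0.1284543118366883
```

{"op": "play_rows", "data": {"moves": [[[0,0,0,0,0,0],[0,0,0,0,0,0],[0,0,0,0,0,0],[0,0,-20,0,0,0],[0,0,-40,0,0,0]]], "fingers": -0.5}}

```text
time_s: 14.1
position: [0.4907, -0.144, 0.1842]
tcp_rot: [[0.986, 0.127, -0.108], [0.166, -0.8, 0.576], [-0.014, -0.586, -0.81]]
force: [-0.3, -0.7, -0.2]
opening: 0.25
grasp_force: 0.0
```

{"op": "play_rows", "data": {"moves": [[[0,0,-30,0,0,0],[0,-19,0,0,0,0],[0,-19,0,0,0,0],[0,0,0,0,0,0],[0,0,0,0,0,0]]]}}

```text
time_s: 14.6
position: [0.4898, -0.1308, 0.2313]
tcp_rot: [[0.986, 0.13, -0.105], [0.167, -0.802, 0.573], [-0.01, -0.583, -0.813]]
force: [0.2, -0.7, 0.1]
opening: 0.248
grasp_force: 0.0
```

Run:
```python
from h import *
R=tool(a,np.radians(35));plan(peg(45.5)-.004*SX-.003*R[:,2],R)
T=bot.capture('top');S=bot.capture('side')
for p in(T,S):print([(d['centre'],round(d['confidence'],2)) for d in bot.pinpoint(p,'red_peg')[:2]],np.round([px(p,peg(f)) for f in(95,105,115)],1).tolist())
```

```text
t 14.6 pos [ 0.4898 -0.1308  0.2313] rotvec [-0.0111  0.0109 -0.0023] shift after turn mm [ 0.6 -3.  53.9] shift now [ 1.2 -2.4 53.9] F [ 0.2 -0.7  0.1] op 0.24767543439721929
[([323.9, 265.2], 0.91)] [[325.6, 264.9], [324.6, 264.8], [322.9, 264.8]]
[([336.6, 186.1], 0.87)] [[340.5, 181.8], [340.2, 184.9], [339.8, 188.2]]
```

{"op": "play_rows", "data": {"moves": [[[0,-2.5,20,0,0,0],[0,0,20,0,0,0],[0,0,14,0,0,0],[0,0,0,0,0,0]]]}}

```text
time_s: 15.2
position: [0.4831, -0.0977, 0.1877]
tcp_rot: [[0.986, 0.127, -0.107], [0.166, -0.801, 0.575], [-0.013, -0.585, -0.811]]
force: [-0.3, -0.3, 0.2]
opening: 0.251
grasp_force: 0.0
```

{"op": "play_rows", "data": {"moves": [[[0,0,0,0,0,0],[0,0,0,0,0,0],[0,0,0,0,0,0],[0,0,0,0,0,0]]], "fingers": -1}}

```text
time_s: 15.6
position: [0.4846, -0.0983, 0.1901]
tcp_rot: [[0.986, 0.129, -0.103], [0.165, -0.801, 0.575], [-0.008, -0.584, -0.812]]
force: [1.0, 4.8, 3.2]
opening: 0.126
grasp_force: 30.0
```

Run:
```python
from h import *
where();R=tool(a,np.radians(35));arc(45,117,10,R)
```

```text
t 15.6 phi 44.88604966300344 r 0.05316140001652242 x -0.004482787590897898 F [1.  4.8 3.2] op 0.12551035288487405
[[-0.0, 6.3, 1.5], [0.0, 6.1, 2.3], [0.0, 5.8, 3.1], [0.0, 5.3, 3.8], [0.0, 4.8, 4.4], [0.0, 4.2, 5.0], [0.0, 3.6, 5.5], [0.0, 2.9, 5.9], [0.0, 2.1, 6.2], [0.0, 1.3, 6.4]]
```

{"op": "play_rows", "data": {"moves": [[[0,6.3,1.5,0,0,0],[0,6.1,2.3,0,0,0],[0,5.8,3.1,0,0,0],[0,5.3,3.8,0,0,0],[0,4.8,4.4,0,0,0]]]}}

```text
time_s: 16.1
position: [0.4865, -0.1124, 0.1624]
tcp_rot: [[0.986, 0.129, -0.103], [0.165, -0.8, 0.576], [-0.008, -0.585, -0.811]]
force: [-1.4, 4.8, 10.5]
opening: 0.12
grasp_force: 30.0
```

{"op": "play_rows", "data": {"moves": [[[0,4.2,5,0,0,0],[0,3.6,5.5,0,0,0],[0,2.9,5.9,0,0,0],[0,2.1,6.2,0,0,0],[0,1.3,6.4,0,0,0]]]}}

```text
time_s: 16.6
position: [0.4854, -0.1076, 0.1305]
tcp_rot: [[0.986, 0.129, -0.103], [0.165, -0.801, 0.575], [-0.008, -0.584, -0.811]]
force: [-0.8, 0.3, 11.6]
opening: 0.126
grasp_force: 30.0
```

{"op": "play_rows", "data": {"moves": [[[0,0,0,0,0,0],[0,0,0,0,0,0],[0,0,0,0,0,0]]]}}

```text
time_s: 16.9
position: [0.4854, -0.1073, 0.1297]
tcp_rot: [[0.986, 0.129, -0.103], [0.165, -0.801, 0.575], [-0.009, -0.584, -0.812]]
force: [0.0, 3.7, 6.1]
opening: 0.122
grasp_force: 30.0
```

Run:
```python
from h import *
where()
S=bot.capture('side');T=bot.capture('top')
for p in(S,T):
  for q in('bead0_center','bead1_center','bead2_center','handle_a','red_peg'):print(q,[(np.round(d['centre'],1).tolist(),round(d['confidence'],2)) for d in bot.pinpoint(p,q)[:2]])
cv2.imwrite('pics/c7.png',cv2.resize(np.vstack([S['image'][140:270,225:400],T['image'][170:300,215:390]]),None,fx=2.3,fy=2.3,interpolation=cv2.INTER_CUBIC))
```

```text
t 16.9 phi 116.02147746916273 r 0.05179489638972182 x -0.005147147427877407 F [0.  3.7 6.1] op 0.12193351068625694
bead0_center [([301.8, 217.2], 0.6)]
bead1_center [([291.8, 211.3], 0.56)]
bead2_center [([281.7, 211.4], 0.54)]
handle_a [([300.2, 193.0], 0.82), ([280.3, 252.9], 0.71)]
red_peg [([337.0, 206.5], 0.84), ([290.7, 230.3], 0.26)]
bead0_center [([309.8, 271.5], 0.69)]
bead1_center []
bead2_center [([340.3, 210.4], 0.18)]
handle_a [([245.8, 225.0], 0.93), ([340.3, 209.9], 0.66)]
red_peg [([304.2, 267.6], 0.78)]
```

View pics/c7.png

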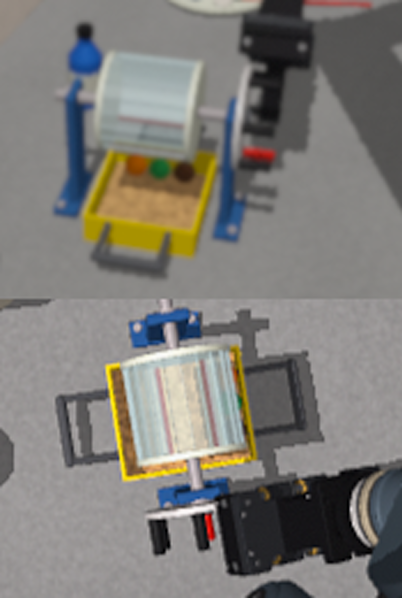

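All three beads lie in the tray (side view at (136,165), (160,168), (184,172)), the slot is at about 176°, and the tray is in place. Releasing and backing off.

{"op": "play_rows", "data": {"moves": [[[0,0,0,0,0,0],[0,0,0,0,0,0],[0,0,0,0,0,0],[0,0,-10,0,0,0],[0,0,-25,0,0,0]]], "fingers": -0.6}}

```text
time_s: 18.0
position: [0.488, -0.1275, 0.1565]
tcp_rot: [[0.986, 0.128, -0.107], [0.166, -0.802, 0.574], [-0.012, -0.584, -0.812]]
force: [0.5, 0.6, -0.8]
opening: 0.203
grasp_force: 0.0
```

{"op": "play_rows", "data": {"moves": [[[0,0,-30,0,0,0],[0,0,-40,0,0,0],[0,0,-40,0,0,0],[0,0,0,0,0,0],[0,0,0,0,0,0]]]}}

```text
time_s: 18.5
position: [0.5006, -0.1923, 0.2471]
tcp_rot: [[0.986, 0.129, -0.102], [0.164, -0.804, 0.571], [-0.008, -0.58, -0.815]]
force: [0.7, 0.5, -0.4]
opening: 0.203
grasp_force: 0.0
```

Run:
```python
from h import *
np.set_printoptions(precision=4,suppress=True)
where()
S=bot.capture('side');T=bot.capture('top')
for p in(S,T):print([(np.round(d['centre'],1).tolist(),round(d['confidence'],2)) for d in bot.pinpoint(p,'red_peg')[:2]],np.round([px(p,peg(f)) for f in(165,175,185)],1).tolist())
for d in bot.pinpoint(T,'handle_a')[:2]:
    v=ray(T,d['centre'],.032)-SC;print(v@SX,v@SY)
for k in range(3):
    for d in bot.pinpoint(S,f'bead{k}_center')[:1]:v=ray(S,d['centre'],.02)-SC;print(k,v@SX,v@SY,d['confidence'])
```

```text
t 18.5 phi 54.54454949930924 r 0.16317436770835034 x -0.003921655441750056 F [ 0.7  0.5 -0.4] op 0.2033777520418368
[([335.8, 206.9], 0.97)] [[337.4, 204.4], [336.9, 207.0], [336.4, 209.1]]
[([186.2, 241.8], 0.75), ([304.7, 265.7], 0.72)] [[308.0, 266.5], [304.3, 267.1], [300.5, 267.8]]
-0.00039366188439952585 -0.11905833720491237
0.004991096715992051 0.12812667890024848
1 0.0060224866393208554 -0.05672582946103462 0.51
2 0.02795941716128498 -0.05316648201035425 0.56
```

```bash
python3 -c "
from rig import bot
print(bot.hand_in())"
```

```text
the job is handed in; nothing more can be done
None
```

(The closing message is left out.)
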